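Pin the probe carriage in line on the scanning rig

ROBOT

A 6-joint arm with a two-finger parallel gripper is mounted at the origin on the work surface. World frame = base frame: x ahead of the robot, y to its left, z up, the work surface at z = 0. Lengths are in m, angles in degrees, forces in N, time in s.
With the tool pointing down it reaches from about 0.375 to 0.9 m from the base axis. Payload 3.1 kg.
Tool frame: the origin (TCP) lies between the finger pads; the fingertips stand 22 mm ahead of it and the grasp point (between the pads) lies 3 mm ahead of it (bot.tip_extent is the distance from the TCP to the fingertips, in m); y points along the fingers, z is the direction in which the jaws open and shut, and the axes are right-handed (so a half turn about y gives the same grasp; the last joint's range is limited). The gripper opens to 87 mm and grips with 3 to 60 N. Pads are 19 mm wide; open, the fingers measure 117 mm over their backs; the gripper's body (75 mm by 190 mm) begins 51 mm behind the grasp point.
Start: joints at [-74.456, 30.224, 82.088, -0, 67.689, -10.227], TCP at [0.272, -0.563, 0.245] pointing down, gripper open.
Joint ranges: [-176.69, 176.69], [-43.24, 126.21], [12.49, 139.97], [-82, 262], [0, 151.66], [-163.58, 163.58]. Speed limits (degrees/s): [159.86, 159.86, 180, 180, 180, 180].

INTERFACE

Orientations are given as a 3x3 rotation matrix whose columns are the frame's x, y, z axes.
In Python, from rig import bot, eyes, models gives the robot as it stands. The module is installed in compiled form; this text tells all that it offers.
- The arm moves only by the tool arm_command, never from a script. Its arguments are lists of equal length, an entry for each row: "translation": the shift along the tool's x, y, z each as a share of 0.08 m, from -1 to 1, a list of three; "rotation": the turn, a rotation vector about the tool's x, y, z each as a share of 60 degrees, from -1 to 1, a list of three; "grip": the closure, from -1 (fully open) to 1 (shut), so that 0 is half open. In form: {"translation": [[x, y, z], ...], "rotation": [[rx, ry, rz], ...], "grip": [grip, ...]}. A call has 1 to 5 rows; each row is the pose to reach, as a shift and turn from the pose commanded when the call began, along the tool's axes at that moment; what a row does not reach only later rows make up. A row lasts 1/10 s, in which the tool goes at most 50 mm and 8.59 degrees, less where a joint would pass 70% of its speed; a pose out of reach is approached as far as the arm can. A call with a number of a shift or a turn outside -1 to 1 is refused whole. A call with a gripper value outside its range is refused whole. The fingers move at their own pace and stop on an object; the grip force is fixed at half the most. Time passes only in rows, so rows that repeat a pose let the fingers close. It gives the time, the measured TCP pose, the force and the opening at its end, in the units of the state.
- bot.read_state(): the state, without advancing time (a new reading comes with each control period).
- eyes.capture(name): name is "scene" or "side" or "wrist"; returns a dict with "image" (480x640x3 uint8, blue, green, red), "mtx" (3x3 intrinsics, pixels), "rvec" (rotation vector, rad) and "tvec" (3), from world to camera coordinates, as OpenCV has them; the wrist camera has in their place "hand_eye" (4x4, takes a point from camera to tool coordinates, whose origin is the TCP and whose axes are the tool frame's). Camera axes: x right, y down, z forward; pixel columns grow to the right and rows downward; lengths in m; the calibration is good to about 2 mm. A picture is of the moment at which its call begins: read the wrist's pose just before it. There is no depth.
- bot.hand_in(): hands the job in, once; it reports no verdict.
Trained networks look in the newest picture that a camera, given by its name, has taken for a name from the list of things; names that differ only in an ending like _2 or _b are one class to them, and where a whole thing is asked for, a point or a joint stands for the part that bears it (a point fixed in the world has none). Each returns a list of dicts, best first, with "conf" (0 to 1); they miss things now and then, are a little off and sometimes report something else, mostly with a low value. They report only what shows in the picture. A call takes as long as a camera call. They do not tell look-alikes from the thing itself.
- models.recognise(camera, thing): "extent" ([left, top, right, bottom] as shares, 0 to 1, of the picture: columns of its width, rows of its height, round what is visible of it).
- models.spot_point(camera, thing): "point" ([column, row] as shares, 0 to 1, of the picture: columns of its width, rows of its height: a listed point, or the origin of a listed thing).
The state is a dict: "time_s": time; "joint_positions": joint angles; "qvel": joint speeds; "tau": joint torques, N m; "position": TCP position; "tcp_rot": TCP orientation; "force": force on the tool from outside, world axes, zero at the start; "moment": the same for the moment, N m; "opening": opening from 0.0 (shut) to 1.0 (fully open).
Only numpy, scipy, OpenCV 4.12 (cv2) and the standard library are available. Lean on these libraries where they do the work, as an engineer would, in place of code of your own. Each camera call takes 0.05 s, during which the arm holds its last target. There are 200 camera calls.

TASK

The probe carriage on the ultrasound scanning rig has slid out of line with the base plate under it. Take the tapered alignment pin from the rack and drive it down through the carriage hole into the base plate hole until its collar rests on the carriage, so that the pin pulls the two holes into line, then let go and leave it standing there. Let the pin do the pulling: do not push the carriage with the gripper.

Things in the scene. Friction and masses are not known exactly. Their poses are not given: they have to be found in the camera images.
- pin: Tapered alignment pin, bare grey metal, 0.3 kg, 136 mm long, hanging upright in the rack; the only one with a tall slim round grip. Origin: centre of its lower tip; z up along it. From the tip: cone 8 mm across growing to 36 mm at 60 mm, straight 36 mm shaft to 85 mm, collar 50 mm across to 91 mm, plain round grip 30 mm across from 91 to 136 mm.
- rack: Grey pin rack like a small open bench, 250 x 70 mm, top 92 mm above the table, fixed. Origin under its centre; y along its row of three holes 80 mm apart. In them hang by their collars, in any order, the alignment pin, a plug with a low square head and a rod with a low wide round head (both not wanted).
- rig: Scanning rig, fixed: aluminium base plate 120 x 124 mm, 15 mm thick, top 75 mm above the table, on four legs, with a 39 mm through hole, open down to the table. Origin on the hole's axis at table height; z up; x along the slide towards the cream phantom block 145 mm from the hole. With the pin home its tip is 7 mm above the table.
- carriage: Aluminium plate 120 x 90 x 15 mm, top 92 mm above the table, with a 39 mm through hole; slides along the rig's x over the base plate. A probe (top 166 mm above the table) stands 145 mm from the hole. Origin on its hole's axis, at its underside. Starts 8 to 12 mm out of line towards the rig's +x; slides stiffly (3 N), stays put. In line: its hole straight above the rig's.
Mind the look-alikes: they are no part of the job. Leave any pink or turquoise look-alike of the pin alone.

How it is judged:
By the outcome, as a careful person would: the job done as asked, in the order asked, and still so for the second after the job is handed in, with the robot touching nothing.
It also fails if it takes over 45 s, if anything falls off the work surface, if the arm or the gripper's body presses on something with over 40 N, if the wrist force passes 120 N, or if a joint passes its speed limit or range.

## Working session

There is one attempt and no reset: what is moved stays moved. The work goes in short steps, Python scripts to look and compute and a tool call to move; the robot and the scene stay as the last step left them, time stands still between calls to the robot, and variables do not carry over. Pictures are saved under pics/ and viewed, about 8 in all and at most 12, crops included, and the job is handed in when it is done.

Besides the shell and the picture viewer there is one more tool, called after "Emit:" in YAML: its name, and indented under it one key for each argument. arm_command: Moves the arm, as the interface text tells. Shift numbers are shares of 0.08 m and turn numbers shares of 60 degrees, none past 1 either way. Its arguments: {"type":"object","properties":{"translation":{"type":"array"},"rotation":{"type":"array"},"grip":{"type":"array"}},"required":["translation","rotation","grip"]}

```bash
mkdir -p pics; cat > h.py <<'E'
import numpy as np, cv2
from rig import bot, eyes, models
def cam(n):
    s=bot.read_state(); c=eyes.capture(n); K=np.array(c["mtx"],float)
    if "hand_eye" in c:
        T=np.eye(4);T[:3,:3]=s["tcp_rot"];T[:3,3]=s["position"];T=T@np.array(c["hand_eye"])
    else:
        R=cv2.Rodrigues(np.array(c["rvec"],float))[0]; T=np.eye(4);T[:3,:3]=R.T;T[:3,3]=-R.T@np.array(c["tvec"],float).ravel()
    return c["image"],K,T
def onz(K,T,px,z):
    d=T[:3,:3]@np.linalg.inv(K)@np.array([px[0],px[1],1.]); o=T[:3,3]; return o+d*(z-o[2])/d[2]
def proj(K,T,p):
    q=K@(T[:3,:3].T@(np.array(p)-T[:3,3])); return q[:2]/q[2]
E
python3 - <<'E'
from h import *
s=bot.read_state(); print(s["time_s"],np.round(s["tcp_rot"],3).tolist(),s["force"])
for n in ["scene","side"]:
    im,K,T=cam(n); cv2.imwrite(f"pics/{n}0.png",im); print(n,T[:3,3].round(3))
    for t in ["pin","rack","rig","carriage"]:
        for d in models.recognise(n,t)[:4]: print(t,round(d["conf"],2),(np.array(d["extent"])*[640,480,640,480]).round())
        for d in models.spot_point(n,t)[:3]:
            p=np.array(d["point"])*[640,480]; print("  pt",round(d["conf"],2),p.round(1),onz(K,T,p,{"pin":0.007,"carriage":.077}.get(t,0)).round(3))
E
```

```text
0.0 [[-0.901, -0.001, 0.435], [-0.435, 0.002, -0.901], [-0.0, -1.0, -0.002]] [ 0.11652637 -0.38757656 -0.32704993]
scene [ 1.154 -0.013  0.652]
pin 0.85 [252. 161. 277. 210.]
pin 0.83 [300. 162. 327. 221.]
pin 0.82 [245. 193. 275. 256.]
pin 0.72 [223. 250. 254. 324.]
  pt 0.98 [315.6 219.4] [ 0.429 -0.062  0.007]
  pt 0.73 [261.6 250.9] [ 0.527 -0.158  0.007]
  pt 0.59 [245.5 312.2] [ 0.672 -0.163  0.007]
rack 0.9 [138. 208. 290. 285.]
rig 0.91 [354. 156. 493. 270.]
  pt 0.72 [386.9 239.1] [0.47  0.082 0.   ]
carriage 0.66 [358. 162. 489. 228.]
  pt 0.72 [398.6 212.1] [0.476 0.096 0.077]
side [0.306 0.658 0.676]
pin 0.94 [277. 170. 305. 232.]
pin 0.86 [409. 195. 439. 254.]
pin 0.74 [349. 184. 376. 221.]
pin 0.63 [395. 227. 427. 302.]
  pt 0.91 [416.1 263.5] [ 0.429 -0.156  0.007]
  pt 0.75 [291.6 230.5] [ 0.677 -0.165  0.007]
  pt 0.58 [404.  293.2] [ 0.429 -0.072  0.007]
rack 0.62 [337. 154. 384. 272.]
  pt 0.71 [361.6 228.4] [ 0.556 -0.231  0.   ]
rig 0.73 [300. 284. 391. 479.]
rig 0.28 [340. 156. 383. 269.]
  pt 0.85 [342. 355.] [0.484 0.09  0.   ]
carriage 0.63 [314. 286. 381. 428.]
  pt 0.77 [347.3 321.2] [0.477 0.092 0.077]
```

View pics/scene0.png

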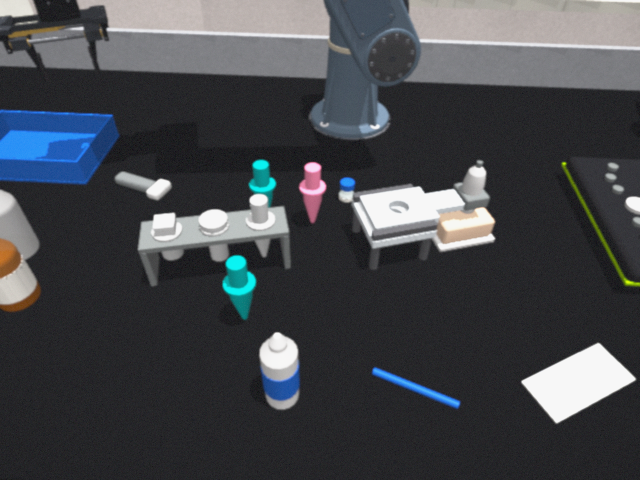

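View pics/side0.png

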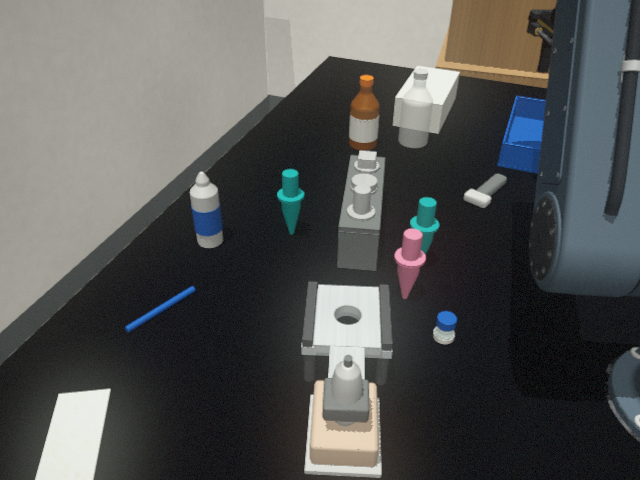

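The candidates in the scene view are:
- grey pin in the rack at (260,212), the only one with a tall slim round grip
- turquoise look-alikes at (262,185) and (240,285)
- pink look-alike at (312,190)
- square-headed plug at (165,226)
- wide-headed rod at (213,222)

I choose the grey pin at (260,212) and will check it in a close crop.

```bash
python3 - <<'E'
import cv2,numpy as np
a=cv2.imread("pics/scene0.png");b=cv2.imread("pics/side0.png")
f=lambda i,x,y:cv2.resize(i[y:y+70,x:x+95],(399,294),interpolation=cv2.INTER_CUBIC)
o=np.vstack([np.hstack([f(a,225,180),f(b,320,165)]),np.hstack([f(a,350,170),f(b,300,280)])])
cv2.imwrite("pics/crop1.png",o)
E
```

```text
(no output)
```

View pics/crop1.png

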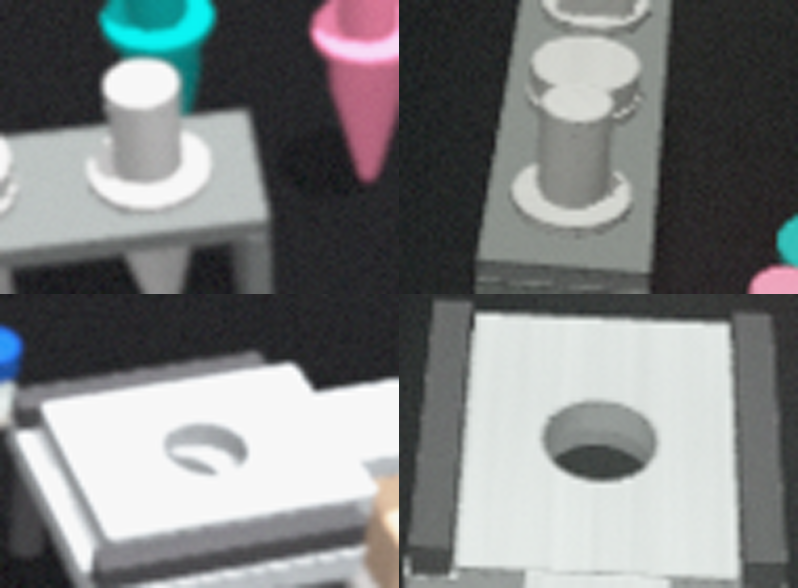

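The crop shows the bare grey pin with its tall slim grip in the rack's end hole: top centre at scene (258.6,199.5) and side (362.4,189). The carriage hole's top rim is at scene (399,206.7) and side (347.9,314.8).

```bash
python3 - <<'E'
from h import *
for n,a,b in [("scene",(258.6,199.5),(399,206.7)),("side",(362.4,189),(347.9,314.8))]:
    im,K,T=cam(n); print(n,onz(K,T,a,.143).round(4),onz(K,T,b,.092).round(4))
s=bot.read_state();R=s["tcp_rot"];P=s["position"];print(P,s["opening"])
# side-view carriage edge direction -> slide axis
im,K,T=cam("side")
c=lambda x,y:onz(K,T,((x-399)/4.2+300,(y-294)/4.2+280),.092)
l=c(455,568)-c(475,315); r=c(738,575)-c(731,323)
for v in(l,r): print(v.round(3),np.degrees(np.arctan2(v[1],v[0])))
g=np.array([.54,-.155,.26]); print("tool shift to above pin",(np.array(R).T@(g-P)/.08).round(2))
E
```

```text
scene [ 0.5388 -0.151   0.143 ] [0.4788 0.0943 0.092 ]
side [ 0.5365 -0.1517  0.143 ] [0.4764 0.0939 0.092 ]
[ 0.27176855 -0.56282001  0.24456517] 0.9977839016788352
[-0.038  0.114  0.   ] 108.23633916901964
[-0.036  0.114  0.   ] 107.56566552521326
tool shift to above pin [-5.24 -0.19 -3.13]
```

Emit:
arm_command:
  translation:
    - [-0.87,-0.05,-0.52]
    - [-0.87,-0.05,-0.52]
  rotation:
    - [0,0,0]
    - [0,0,0]
  grip: [-1,-1]

```text
time_s: 1.25
position: [0.3168, -0.4934, 0.2483]
tcp_rot: [[-0.901, 0.0, 0.434], [-0.434, 0.002, -0.901], [-0.001, -1.0, -0.002]]
force: [0.2, 0.1, 0.9]
opening: 1.0
```

Emit:
arm_command:
  translation:
    - [-0.87,-0.05,-0.52]
    - [-0.87,-0.05,-0.52]
  rotation:
    - [0,0,0]
    - [0,0,0]
  grip: [-1,-1]

```text
time_s: 1.45
position: [0.3619, -0.4246, 0.2527]
tcp_rot: [[-0.9, 0.0, 0.435], [-0.435, 0.002, -0.9], [-0.001, -1.0, -0.001]]
force: [0.8, -0.8, 0.6]
opening: 1.005
```

Emit:
arm_command:
  translation:
    - [-0.87,-0.05,-0.52]
    - [-0.87,-0.05,-0.52]
  rotation:
    - [0,0,0]
    - [0,0,0]
  grip: [-1,-1]

```text
time_s: 1.65
position: [0.4066, -0.3569, 0.2568]
tcp_rot: [[-0.9, 0.0, 0.436], [-0.436, 0.001, -0.9], [-0.001, -1.0, -0.001]]
force: [-0.3, -1.0, 0.8]
opening: 0.998
```

Emit:
arm_command:
  translation:
    - [-0.87,-0.05,-0.52]
    - [-0.87,-0.05,-0.52]
  rotation:
    - [0,0,0]
    - [0,0,0]
  grip: [-1,-1]

```text
time_s: 1.85
position: [0.4512, -0.2893, 0.2609]
tcp_rot: [[-0.9, 0.001, 0.436], [-0.436, 0.001, -0.9], [-0.001, -1.0, -0.0]]
force: [-1.0, -0.2, -0.8]
opening: 0.997
```

Emit:
arm_command:
  translation:
    - [-0.87,0,-0.52]
    - [-0.87,0,-0.52]
  rotation:
    - [0,0,0]
    - [0,0,0]
  grip: [-1,-1]

```text
time_s: 2.05
position: [0.4959, -0.2216, 0.2608]
tcp_rot: [[-0.9, 0.001, 0.436], [-0.436, 0.001, -0.9], [-0.001, -1.0, -0.0]]
force: [-0.5, -0.9, -0.6]
opening: 1.002
```

```bash
python3 - <<'E'
from h import *
im,K,T=cam("side")
c=lambda x,y:onz(K,T,((x-399)/4.2+320,y/4.2+165),.092)
for v in (c(520,0)-c(478,260),c(670,20)-c(652,272)): print(v.round(3),np.degrees(np.arctan2(v[1],v[0])))
im,K,T=cam("wrist"); cv2.imwrite("pics/w1.png",im); print(T.round(3)); print(proj(K,T,(.5377,-.1514,.143)),proj(K,T,(.4776,.0942,.092)))
E
```

```text
[ 0.052 -0.204  0.   ] -75.7866804253435
[ 0.048 -0.194  0.   ] -76.00335393361937
[[ 0.437 -0.866 -0.243  0.565]
 [-0.899 -0.422 -0.116 -0.186]
 [-0.002  0.269 -0.963  0.403]
 [ 0.     0.     0.     1.   ]]
[241.65527721 137.44106228] [-116.23070046   53.10646639]
```

View pics/w1.png

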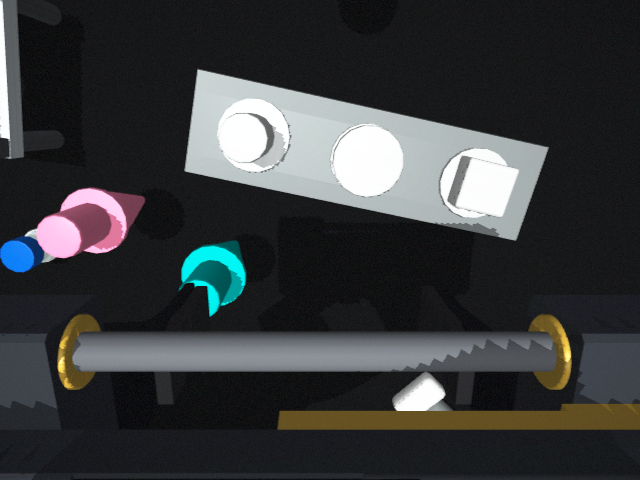

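The wrist view confirms the pin: its round tall top sits at (243,138) and the two-camera estimate predicted (242,137). The rack row runs at about -76°, with the plug and rod further along it at (480,185) and (367,160). I'll turn the jaws across the row.

Emit:
arm_command:
  translation:
    - [-0.85,0,-0.56]
    - [-0.85,0,-0.56]
    - [-0.85,0,-0.56]
    - [-0.85,0,-0.56]
    - [-0.85,0,-0.56]
  rotation:
    - [0,-0.7,0]
    - [0,-0.7,0]
    - [0,-0.7,0]
    - [0,-0.7,0]
    - [0,-0.7,0]
  grip: [-1,-1,-1,-1,-1]

```text
time_s: 2.65
position: [0.5363, -0.1548, 0.2605]
tcp_rot: [[-0.373, -0.0, 0.928], [-0.928, -0.001, -0.373], [0.001, -1.0, 0.0]]
force: [0.7, -0.3, -0.5]
opening: 0.998
```

Emit:
arm_command:
  translation:
    - [0,0,0]
    - [0,0,0]
    - [0,0,0]
    - [0,0,0]
    - [0,0,0]
  rotation:
    - [0,-0.6,0]
    - [0,-0.6,0]
    - [0,-0.6,0]
    - [0,-0.6,0]
    - [0,-0.6,0]
  grip: [-1,-1,-1,-1,-1]

```text
time_s: 3.15
position: [0.5362, -0.1553, 0.2606]
tcp_rot: [[0.238, -0.0, 0.971], [-0.971, -0.0, 0.238], [0.0, -1.0, -0.0]]
force: [0.4, -0.4, -0.3]
opening: 0.996
```

Emit:
arm_command:
  translation:
    - [-0.04,0.5,0.02]
    - [-0.04,1.0,0.02]
    - [-0.04,1.0,0.02]
  rotation:
    - [0,0,0]
    - [0,0,0]
    - [0,0,0]
  grip: [-1,-1,-1]

```text
time_s: 3.45
position: [0.5336, -0.1496, 0.1761]
tcp_rot: [[0.236, -0.01, 0.972], [-0.972, 0.005, 0.236], [-0.007, -1.0, -0.009]]
force: [-0.5, 0.3, -0.4]
opening: 1.0
```

Emit:
arm_command:
  translation:
    - [0,0.4,0]
    - [0,0.68,0]
    - [0,0.68,0]
  rotation:
    - [0,0,0]
    - [0,0,0]
    - [0,0,0]
  grip: [-1,-1,-1]

```text
time_s: 3.75
position: [0.5362, -0.1507, 0.1251]
tcp_rot: [[0.236, -0.004, 0.972], [-0.972, 0.002, 0.236], [-0.003, -1.0, -0.003]]
force: [0.1, -0.4, 0.5]
opening: 0.995
```

Emit:
arm_command:
  translation:
    - [0,0,0]
    - [0,0,0]
    - [0,0,0]
    - [0,0,0]
    - [0,0,0]
  rotation:
    - [0,0,0]
    - [0,0,0]
    - [0,0,0]
    - [0,0,0]
    - [0,0,0]
  grip: [1,1,1,1,1]

```text
time_s: 4.25
position: [0.5376, -0.1509, 0.1269]
tcp_rot: [[0.238, 0.001, 0.971], [-0.971, -0.001, 0.238], [0.001, -1.0, 0.001]]
force: [-1.1, 0.3, -0.1]
opening: 0.628
```

Emit:
arm_command:
  translation:
    - [0,0,0]
    - [0,0,0]
    - [0,0,0]
    - [0,0,0]
    - [0,0,0]
  rotation:
    - [0,0,0]
    - [0,0,0]
    - [0,0,0]
    - [0,0,0]
    - [0,0,0]
  grip: [1,1,1,1,1]

```text
time_s: 4.75
position: [0.5371, -0.1507, 0.1261]
tcp_rot: [[0.238, -0.0, 0.971], [-0.971, 0.0, 0.238], [-0.0, -1.0, -0.0]]
force: [-0.1, -0.2, 0.6]
opening: 0.338
```

Emit:
arm_command:
  translation:
    - [0,0,0]
    - [0,-0.2,0]
    - [0,-0.6,0]
    - [0,-1,0]
    - [0,-1,0]
  rotation:
    - [0,0,0]
    - [0,0,0]
    - [0,0,0]
    - [0,0,0]
    - [0,0,0]
  grip: [1,1,1,1,1]

```text
time_s: 5.25
position: [0.5398, -0.1519, 0.2096]
tcp_rot: [[0.238, 0.008, 0.971], [-0.971, -0.004, 0.238], [0.006, -1.0, 0.007]]
force: [0.6, -0.3, -2.8]
opening: 0.341
```

Emit:
arm_command:
  translation:
    - [0,-0.4,0]
    - [0,-0.8,0]
    - [0,-0.8,0]
  rotation:
    - [0,0,0]
    - [0,0,0]
    - [0,0,0]
  grip: [1,1,1]

```text
time_s: 5.55
position: [0.5393, -0.1517, 0.2726]
tcp_rot: [[0.238, 0.007, 0.971], [-0.971, -0.003, 0.238], [0.005, -1.0, 0.006]]
force: [1.4, -1.1, -3.1]
opening: 0.339
```

Emit:
arm_command:
  translation:
    - [-0.4,0,-0.02]
    - [-0.91,0,-0.03]
    - [-0.91,0,-0.03]
  rotation:
    - [0,0,0]
    - [0,0,0]
    - [0,0,0]
  grip: [1,1,1]

```text
time_s: 5.85
position: [0.5132, -0.0756, 0.2669]
tcp_rot: [[0.241, -0.009, 0.97], [-0.97, 0.006, 0.241], [-0.008, -1.0, -0.007]]
force: [-0.7, 0.3, -3.0]
opening: 0.333
```

Emit:
arm_command:
  translation:
    - [-0.5,0,-0.02]
    - [-0.91,0,-0.03]
    - [-0.91,0,-0.03]
    - [-0.91,0,-0.03]
  rotation:
    - [0,0,0]
    - [0,0,0]
    - [0,0,0]
    - [0,0,0]
  grip: [1,1,1,1]

```text
time_s: 6.25
position: [0.4971, -0.0101, 0.2684]
tcp_rot: [[0.24, -0.003, 0.971], [-0.971, 0.0, 0.24], [-0.001, -1.0, -0.003]]
force: [-0.2, -0.1, -2.1]
opening: 0.334
```

```bash
python3 - <<'E'
from h import *
im,K,T=cam("wrist"); cv2.imwrite("pics/w2.png",im); np.savez("w2.npz",K=K,T=T); print(bot.read_state()["position"],proj(K,T,(.4776,.0942,.092)),proj(K,T,(.4807,.0845,.075)))
for d in models.spot_point("wrist","rig")[:2]+models.spot_point("wrist","carriage")[:2]: print(d["conf"],np.array(d["point"])*[640,480])
E
```

```text
[ 0.49774872 -0.01077329  0.26878996] [322.33541565  72.30378382] [322.79961959  89.39549147]
0.68 [321.6    95.616]
```

View pics/w2.png

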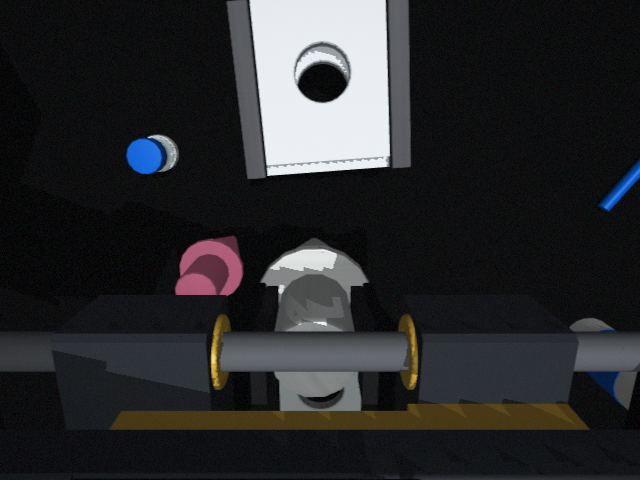

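Carriage hole's top rim is centred at (322.5,72), as predicted (322,72). The lit crescent at rows 42–62 is the base plate showing through; I'll measure it.

```bash
python3 - <<'E'
from h import *
im=cv2.imread("pics/w2.png"); d=np.load("w2.npz");K,T=d["K"],d["T"]
g=cv2.cvtColor(im,6).astype(int)
print("rows38-110 col322",g[38:110,320:325].mean(1).round().astype(int).tolist())
u=np.array([np.cos(np.radians(108)),np.sin(np.radians(108))]);c=np.array([.4776,.0942])
ring=lambda c,z:np.array([proj(K,T,(*(c+.0195*np.array([np.cos(a),np.sin(a)])),z)) for a in np.linspace(0,6.28,60)])
for nm,cc,z in [("car top",c,.092),("car bot",c,.077)]+[(f"base{k} {z}",c-u*k*1e-3,z) for k in (8,10,12) for z in(.075,.06)]:
    r=ring(cc,z); print(nm,r.min(0).round(1),r.max(0).round(1))
# carriage edges for axis: 
a=onz(K,T,(248,0),.092);b=onz(K,T,(267,175),.092);e=onz(K,T,(386.5,0),.092);f=onz(K,T,(390.5,167),.092)
for v in(a-b,e-f):print(np.degrees(np.arctan2(v[1],v[0])))
cv2.imwrite("pics/w2c.png",cv2.resize(im[30:190,220:420],(800,640)[:2] and (750,600),interpolation=cv2.INTER_CUBIC))
E
```

```text
rows38-110 col322 [235, 236, 232, 185, 133, 84, 74, 78, 116, 155, 156, 157, 157, 161, 192, 236, 236, 237, 236, 236, 236, 225, 175, 127, 73, 70, 13, 10, 9, 11, 6, 8, 9, 8, 9, 7, 6, 7, 7, 7, 10, 8, 7, 9, 10, 7, 12, 7, 8, 5, 8, 10, 9, 9, 7, 11, 15, 16, 11, 16, 16, 15, 13, 32, 106, 212, 235, 238, 238, 238, 238, 238]
car top [294.3  41.8] [350.3 101.7]
car bot [295.3  45.4] [348.7 102.5]
base8 0.075 [296.3  57.8] [349.  113.8]
base8 0.06 [297.1  60.5] [347.5 114. ]
base10 0.075 [296.5  60.8] [349.2 116.5]
base10 0.06 [297.3  63.4] [347.7 116.6]
base12 0.075 [296.8  63.7] [349.3 119.3]
base12 0.06 [297.5  66.2] [347.8 119.3]
108.34982199863275
108.01049048479479
```

View pics/w2c.png

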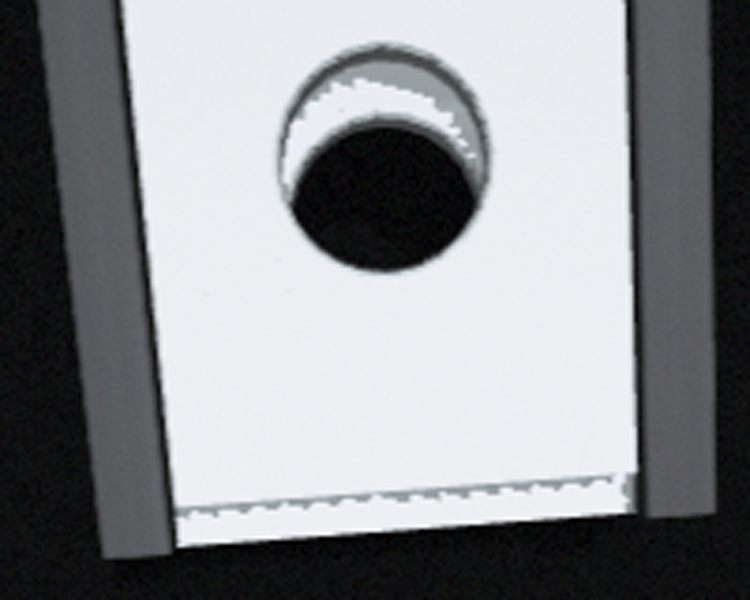

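Base hole rim at rows 60–63.5 fits an offset of about 9.8 mm along 108°, which puts the base hole at (0.481, 0.085). I'll go above it and turn the jaws along the slide.

Emit:
arm_command:
  translation:
    - [-0.4,0,0.03]
    - [-0.6,0,0.04]
    - [-0.6,0,0.04]
  rotation:
    - [0,0,0]
    - [0,0,0]
    - [0,0,0]
  grip: [1,1,1]

```text
time_s: 6.7
position: [0.4892, 0.0375, 0.2697]
tcp_rot: [[0.239, -0.001, 0.971], [-0.971, 0.001, 0.239], [-0.001, -1.0, -0.001]]
force: [-0.0, -0.9, -3.9]
opening: 0.336
```

Emit:
arm_command:
  translation:
    - [-0.4,0,0.03]
    - [-0.61,0,0.04]
    - [-0.61,0,0.04]
    - [-0.61,0,0.04]
    - [-0.61,0,0.04]
  rotation:
    - [0,0.7,0]
    - [0,0.7,0]
    - [0,0.7,0]
    - [0,0.7,0]
    - [0,0.7,0]
  grip: [1,1,1,1,1]

```text
time_s: 7.2
position: [0.482, 0.0838, 0.27]
tcp_rot: [[-0.479, 0.001, 0.878], [-0.878, -0.001, -0.479], [0.0, -1.0, 0.001]]
force: [-0.2, -0.5, -3.3]
opening: 0.338
```

Emit:
arm_command:
  translation:
    - [0,0,0]
    - [0,0,0]
    - [0,0,0]
    - [0,0,0]
    - [0,0,0]
  rotation:
    - [0,0.71,0]
    - [0,0.71,0]
    - [0,0.71,0]
    - [0,0.71,0]
    - [0,0.71,0]
  grip: [1,1,1,1,1]

```text
time_s: 7.7
position: [0.482, 0.0835, 0.27]
tcp_rot: [[-0.947, 0.001, 0.321], [-0.321, -0.001, -0.947], [-0.0, -1.0, 0.001]]
force: [0.3, 0.3, -3.7]
opening: 0.334
```

Emit:
arm_command:
  translation:
    - [0,0.2,0]
    - [0,0.3,0]
    - [0,0.3,0]
  rotation:
    - [0,0,0]
    - [0,0,0]
    - [0,0,0]
  grip: [1,1,1]

```text
time_s: 8.0
position: [0.4806, 0.0841, 0.2448]
tcp_rot: [[-0.945, -0.003, 0.327], [-0.327, -0.0, -0.945], [0.003, -1.0, -0.001]]
force: [0.1, 0.9, -3.0]
opening: 0.343
```

```bash
python3 - <<'E'
from h import *
s=bot.read_state();P=s["position"];print(P,np.round(s["tcp_rot"],3).tolist(),s["force"].round(1))
o=[]
dz=P[2]-.1261
for n in ["scene","side"]:
    im,K,T=cam(n)
    # expected pin points: tip, collar-bottom centre if pin is under TCP and vertical
    tip=proj(K,T,(P[0],P[1],.007+dz)); col=proj(K,T,(P[0],P[1],.092+dz)); h=proj(K,T,(.4807,.0849,.092))
    print(n,tip.round(1),col.round(1),h.round(1))
    x,y=int(tip[0])-47,int(tip[1])-60; c=cv2.resize(im[y:y+90,x:x+95],(399,378),interpolation=cv2.INTER_CUBIC); print(x,y); o.append(c)
cv2.imwrite("pics/tip.png",np.hstack(o))
E
```

```text
[0.48056553 0.0840884  0.24484567] [[-0.945, -0.003, 0.327], [-0.327, -0.0, -0.945], [0.003, -1.0, -0.001]] [ 0.1  0.9 -3. ]
scene [395.6 192.6] [401.7 152.2] [393.9 207.1]
348 132
side [348.3 292.1] [350.8 244. ] [347.1 309.8]
301 232
```

View pics/tip.png

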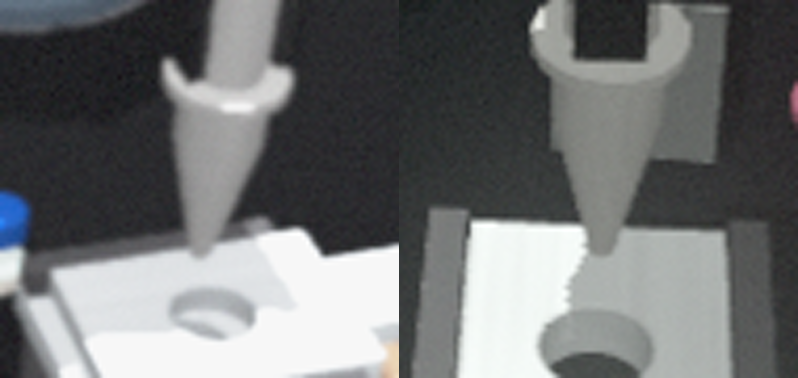

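The tip shows at scene (396,191.5) and side (349.3,291.5), within about 1 px of the prediction, so the pin hangs straight under the TCP. Descending.

Emit:
arm_command:
  translation:
    - [0,0,-0.01]
    - [0,0.2,-0.01]
    - [0,0.4,-0.01]
    - [0,0.5,-0.01]
    - [0,0.5,-0.01]
  rotation:
    - [0,0,0]
    - [0,0,0]
    - [0,0,0]
    - [0,0,0]
    - [0,0,0]
  grip: [1,1,1,1,1]

```text
time_s: 8.6
position: [0.4803, 0.0858, 0.2055]
tcp_rot: [[-0.944, -0.002, 0.329], [-0.329, 0.0, -0.944], [0.002, -1.0, -0.001]]
force: [-0.5, -0.8, -2.1]
opening: 0.338
```

Emit:
arm_command:
  translation:
    - [0,0.05,0]
    - [0,0.1,0]
    - [0,0.15,0]
    - [0,0.2,0]
    - [0,0.2,0]
  rotation:
    - [0,0,0]
    - [0,0,0]
    - [0,0,0]
    - [0,0,0]
    - [0,0,0]
  grip: [1,1,1,1,1]

```text
time_s: 9.1
position: [0.4805, 0.0858, 0.1897]
tcp_rot: [[-0.945, -0.001, 0.328], [-0.328, 0.0, -0.945], [0.001, -1.0, -0.0]]
force: [-0.1, 0.5, -3.6]
opening: 0.341
```

Emit:
arm_command:
  translation:
    - [0,0.06,0.01]
    - [0,0.12,0.01]
    - [0,0.18,0.01]
    - [0,0.24,0.01]
    - [0,0.24,0.01]
  rotation:
    - [0,0,0]
    - [0,0,0]
    - [0,0,0]
    - [0,0,0]
    - [0,0,0]
  grip: [1,1,1,1,1]

```text
time_s: 9.6
position: [0.4805, 0.0853, 0.1701]
tcp_rot: [[-0.945, -0.002, 0.328], [-0.328, 0.001, -0.945], [0.001, -1.0, -0.001]]
force: [-0.3, 2.7, -4.0]
opening: 0.335
```

Emit:
arm_command:
  translation:
    - [0,0.05,0]
    - [0,0.1,0]
    - [0,0.13,0]
    - [0,0.13,0]
  rotation:
    - [0,0,0]
    - [0,0,0]
    - [0,0,0]
    - [0,0,0]
  grip: [1,1,1,1]

```text
time_s: 10.0
position: [0.4809, 0.085, 0.16]
tcp_rot: [[-0.945, -0.001, 0.328], [-0.328, 0.0, -0.945], [0.001, -1.0, -0.0]]
force: [0.2, 3.2, -4.8]
opening: 0.335
```

Emit:
arm_command:
  translation:
    - [0,0.05,0]
    - [0,0.1,0]
    - [0,0.15,0]
    - [0,0.15,0]
  rotation:
    - [0,0,0]
    - [0,0,0]
    - [0,0,0]
    - [0,0,0]
  grip: [1,1,1,1]

```text
time_s: 10.4
position: [0.4808, 0.085, 0.1477]
tcp_rot: [[-0.945, -0.001, 0.328], [-0.328, -0.0, -0.945], [0.001, -1.0, -0.0]]
force: [-0.4, 2.3, -4.3]
opening: 0.335
```

Emit:
arm_command:
  translation:
    - [0,0.05,0]
    - [0,0.1,0]
    - [0,0.1,0]
  rotation:
    - [0,0,0]
    - [0,0,0]
    - [0,0,0]
  grip: [1,1,1]

```text
time_s: 10.7
position: [0.481, 0.0849, 0.1399]
tcp_rot: [[-0.945, -0.001, 0.328], [-0.328, -0.0, -0.945], [0.001, -1.0, -0.0]]
force: [-0.1, 2.3, -4.2]
opening: 0.338
```

Emit:
arm_command:
  translation:
    - [0,0.04,0]
    - [0,0.07,0]
    - [0,0.1,0]
    - [0,0.1,0]
  rotation:
    - [0,0,0]
    - [0,0,0]
    - [0,0,0]
    - [0,0,0]
  grip: [1,1,1,1]

```text
time_s: 11.1
position: [0.4811, 0.0849, 0.1322]
tcp_rot: [[-0.945, -0.0, 0.328], [-0.328, -0.0, -0.945], [0.0, -1.0, 0.0]]
force: [-0.7, 1.9, -3.9]
opening: 0.338
```

Emit:
arm_command:
  translation:
    - [0,0.03,0]
    - [0,0.06,0]
    - [0,0.07,0]
    - [0,0.07,0]
  rotation:
    - [0,0,0]
    - [0,0,0]
    - [0,0,0]
    - [0,0,0]
  grip: [1,1,1,1]

```text
time_s: 11.5
position: [0.4811, 0.085, 0.1268]
tcp_rot: [[-0.945, -0.0, 0.328], [-0.328, -0.0, -0.945], [0.0, -1.0, 0.0]]
force: [0.6, 2.6, -3.3]
opening: 0.337
```

Emit:
arm_command:
  translation:
    - [0,0.01,0]
    - [0,0.015,0]
    - [0,0.015,0]
  rotation:
    - [0,0,0]
    - [0,0,0]
    - [0,0,0]
  grip: [1,1,1]

```text
time_s: 11.8
position: [0.4811, 0.085, 0.1261]
tcp_rot: [[-0.945, 0.0, 0.328], [-0.328, -0.0, -0.945], [-0.0, -1.0, 0.0]]
force: [-2.3, 1.0, 2.2]
opening: 0.337
```

Emit:
arm_command:
  translation:
    - [0,0.01,0]
    - [0,0.01,0]
  rotation:
    - [0,0,0]
    - [0,0,0]
  grip: [1,1]

```text
time_s: 12.0
position: [0.4811, 0.0849, 0.126]
tcp_rot: [[-0.944, 0.001, 0.329], [-0.329, -0.0, -0.944], [-0.0, -1.0, 0.0]]
force: [-3.5, 1.7, 7.8]
opening: 0.338
```

The collar is seated: the upward force has risen while z has stopped. Releasing slowly and retreating upward.

Emit:
arm_command:
  translation:
    - [0,0,0]
    - [0,0,0]
    - [0,0,0]
    - [0,0,0]
    - [0,0,0]
  rotation:
    - [0,0,0]
    - [0,0,0]
    - [0,0,0]
    - [0,0,0]
    - [0,0,0]
  grip: [-0.2,-0.2,-0.5,-1,-1]

```text
time_s: 12.5
position: [0.4813, 0.0849, 0.1248]
tcp_rot: [[-0.945, 0.0, 0.328], [-0.328, -0.0, -0.945], [-0.0, -1.0, 0.0]]
force: [-0.0, -0.0, 0.0]
opening: 0.703
```

Emit:
arm_command:
  translation:
    - [0,0,0]
    - [0,0,0]
    - [0,0,0]
    - [0,0,0]
    - [0,0,0]
  rotation:
    - [0,0,0]
    - [0,0,0]
    - [0,0,0]
    - [0,0,0]
    - [0,0,0]
  grip: [-1,-1,-1,-1,-1]

```text
time_s: 13.0
position: [0.4811, 0.085, 0.1249]
tcp_rot: [[-0.945, -0.0, 0.328], [-0.328, -0.0, -0.945], [0.0, -1.0, -0.0]]
force: [0.2, 0.6, -0.1]
opening: 0.993
```

Emit:
arm_command:
  translation:
    - [0,-0.2,0]
    - [0,-0.5,0]
    - [0,-1,0]
    - [0,-1,0]
  rotation:
    - [0,0,0]
    - [0,0,0]
    - [0,0,0]
    - [0,0,0]
  grip: [-1,-1,-1,-1]

```text
time_s: 13.4
position: [0.4843, 0.085, 0.2091]
tcp_rot: [[-0.944, 0.01, 0.329], [-0.329, -0.0, -0.944], [-0.01, -1.0, 0.004]]
force: [1.1, 0.5, 0.1]
opening: 1.001
```

Emit:
arm_command:
  translation:
    - [0,-0.5,0]
    - [0,-1,0]
    - [0,-1,0]
    - [0,-1,0]
  rotation:
    - [0,0,0]
    - [0,0,0]
    - [0,0,0]
    - [0,0,0]
  grip: [-1,-1,-1,-1]

```text
time_s: 13.8
position: [0.4811, 0.085, 0.2852]
tcp_rot: [[-0.945, 0.001, 0.328], [-0.328, -0.0, -0.945], [-0.001, -1.0, 0.001]]
force: [0.0, 0.1, -0.7]
opening: 1.007
```

```bash
python3 - <<'E'
from h import *
o=[]
for n,x,y in [("scene",340,140),("side",290,215)]:
    im,K,T=cam(n); print(n,x,y,proj(K,T,(.4807,.0849,.143)),proj(K,T,(.4807,.0849,.098)))
    o.append(cv2.resize(im[y:y+150,x:x+100],(400,600),interpolation=cv2.INTER_CUBIC))
cv2.imwrite("pics/end.png",np.hstack(o)); s=bot.read_state();print(s["time_s"],s["force"],s["position"])
E
```

```text
scene 340 140 [397.26107982 184.88487175] [394.27076226 204.61524073]
side 290 215 [348.47042539 283.16438579] [347.25831903 306.79323076]
13.9 [ 0.14128843 -0.60282429 -0.50110865] [0.47991502 0.08508687 0.28350953]
```

View pics/end.png

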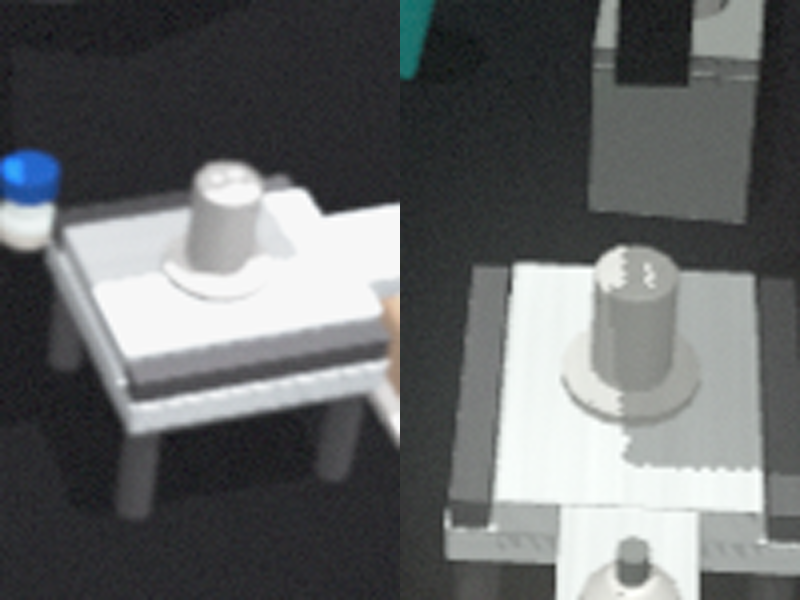

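The pin stands upright with its collar on the carriage. Its top is at scene (397,185) and side (349,283), and the home pose predicts (397.3,184.9) and (348.5,283.2). The gripper is clear above, so I'm handing in.

```bash
python3 -c "
from rig import bot
print(bot.hand_in(), bot.read_state()['time_s'])"
```

```text
the job is handed in; nothing more can be done
the job is handed in; nothing more can be done
```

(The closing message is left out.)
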